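# Tip the glove carton down into its taped place

### The arm

A 6-joint arm with a two-finger parallel gripper is mounted at the origin on the work surface. World frame = base frame: x ahead of the robot, y to its left, z up, the work surface at z = 0. Lengths are in mm, angles in rad, forces in N, time in s.
With the tool pointing down it reaches from about 275 to 1000 mm from the base axis. Payload 8.4 kg.
Tool frame: the origin (TCP) lies between the finger pads; the fingertips stand r.tips_ahead ahead of it and the grasp point (between the pads) lies 6 mm ahead of it (r.tips_ahead is the distance from the TCP to the fingertips, in mm); z points along the fingers, y is the line along which they close (so a half turn about z gives the same grasp; the last joint's range is limited). The gripper opens to 85 mm and grips with 20 to 120 N. Pads are 22 mm wide; open, the fingers measure 114 mm over their backs; the gripper's body (76 mm by 85 mm) begins 54 mm behind the grasp point. The pads swing forward as they close: fully open they stand 13 mm farther back than shut.
Start: joints at [-1.205, 0.353, 1.633, -0, 1.155, -0.002], TCP at [224.726, -583.204, 256.281] pointing down, gripper open.
Joint ranges: [-2.63, 2.63], [-0.92, 2.1], [0.06, 2.66], [-1.3, 4.44], [0, 2.69], [-3.02, 3.02]. Speed limits (rad/s): [2.22, 2.22, 2.79, 3.14, 3.14, 3.14].

### API

Orientations are given as [roll, pitch, yaw] about the fixed x, y, z axes, in that order (R = Rz(yaw) Ry(pitch) Rx(roll)).
In Python, from rig import r gives the robot as it stands.
- The arm moves only by the tool carry_out, never from a script. Its arguments are lists of equal length, an entry for each row: "delta_pos": the shift along the tool's x, y, z in m, a list of three; "rot": the turn, a rotation vector about the tool's x, y, z in degrees, a list of three. A call has 1 to 8 rows; each row is the pose to reach, as a shift and turn from the pose commanded when the call began, along the tool's axes at that moment; what a row does not reach only later rows make up. A row lasts 1/8 s, in which the tool goes at most 62.5 mm and 10.7 degrees, less where a joint would pass 70% of its speed; a pose out of reach is approached as far as the arm can. A call with a gripper value outside its range is refused whole. "claw" is the finger opening in m, from 0 to 0.0854, set as the call begins (left out, the last holds). The fingers move at their own pace and stop on an object; "grip_force" is the grip in N (left out, the last holds). Time passes only in rows, so rows that repeat a pose let the fingers close. It gives the time, the measured TCP pose, the force, the opening and the grip force at its end, in the units of the state.
- r.sense(): the state, without advancing time (a new reading comes with each control period).
- r.grab_frame(name): name is "side" or "top"; returns the picture (400x640x3 uint8, blue, green, red); there is no depth.
- r.camera_info(name): a dict with "fx", "fy", "cx", "cy" (pixels), "distortion" ([k1, k2, p1, p2, k3] as OpenCV has them; the pictures are not rectified), "pose" (4x4, takes a point from camera to world coordinates). Camera axes: x right, y down, z forward; pixel columns grow to the right and rows downward; lengths in mm; the calibration is good to about 2 mm. A picture is of the moment at which its call begins. camera_info takes no time and is no camera call.
- r.sign_off(): hands the job in; it is judged then, once.
Trained networks look in the newest picture that a camera, given by its name, has taken for a name from the list of things; names that differ only in an ending like _2 or _b are one class to them, and where a whole thing is asked for, a point or a joint stands for the part that bears it (a point fixed in the world has none). Each returns a list of dicts, best first, with "p" (0 to 1); they miss things now and then, are a little off and sometimes report something else, mostly with a low value. They report only what shows in the picture. A call takes as long as a camera call. They do not tell look-alikes from the thing itself.
- r.recognise(thing, camera): "box" ([left, top, right, bottom] in pixels, round what is visible of it).
- r.cut_out(thing, camera): "mask" (400x640 bool, what is visible of it) and "box" ([left, top, right, bottom] in pixels, round what is visible of it).
The state is a dict: "clock": time; "qpos": joint angles; "qvel": joint speeds; "joint_efforts": joint torques, N m; "eef_pos": TCP position; "tcp_rot": TCP orientation; "contact_force": force on the tool from outside, world axes, zero at the start; "wrist_torque": the same for the moment, N m; "opening": opening from 0.0 (shut) to 1.0 (fully open); "grasp_force": force on a finger pad.
Only numpy, scipy, OpenCV 4.12 (cv2) and the standard library are available. Lean on these libraries where they do the work, as an engineer would, in place of code of your own. Each camera call takes 0.05 s, during which the arm holds its last target. There are 200 camera calls.

### The job

Set up the glove carton at this vaccination bench: with your fingertips slide it, still standing on end, towards the yellow taped outline until its leading foot edge is just past the nearest tape, then push it high on the side with the opening so that it tips over and lands lying inside the outline with the opening facing up (resting on the tape is fine, sticking out past the tape is not). Only push it: do not lift or carry it. Leave the other things on the bench where they are.

Things in the scene. Friction and masses are not known exactly. Their poses are not given: they have to be found in the camera images.
- glove_carton: Rigid carton of gloves, white with blue bands, standing on end: 70 mm deep (x), 115 wide (y), 220 tall (z), 0.29 to 0.59 kg, evenly filled. Origin: centre of its underside as it stands, z up. -x face: dark oval dispensing opening, looks away from the taped outline. +x face: plain back, looks towards the outline (within 0.12 rad of square) and must end underneath.
- back_foot_left (a point): Corner of the carton's back face (away from the opening): the foot corner on its +y side. From here to back_foot_right runs the leading foot edge, about which the carton tips. Past about 18 degrees of tilt it falls by itself, turning about that edge with little sliding.
- back_foot_right (a point): Corner of the carton's back face (away from the opening): the foot corner on its -y side. Pushed lower than about 45 mm above the bench the standing carton slides; pushed higher than about 120 mm it tips.
- back_top_left (a point): Corner of the carton's back face (away from the opening): the top corner on its +y side.
- back_top_right (a point): Corner of the carton's back face (away from the opening): the top corner on its -y side.
- outline: Rectangle of flat yellow tape on the bench, 290 (x) by 185 mm (y) over its outer edges, tape 20 mm wide. Origin: its centre, on the bench top. +x: the way the carton is to slide and fall. The carton stands short of the -x end, within 12 mm of the middle line, its leading foot edge 15 to 65 mm before the tape; tipped with that edge 110 mm before the centre it lands in the middle.
- sharps_bin: Red round sharps bin with lid, 146 mm in diameter and 167 mm tall, loose, beyond the far (+x) end of the outline. Origin: centre of its underside. Leave alone.
- vial_carton: Small white and violet vial carton, 40 by 95 mm and 60 mm tall, loose, beside the outline. Origin: centre of its underside. Leave alone.
- sanitiser: Clear and blue pump bottle of hand sanitiser, 60 mm in diameter and 169 mm tall, loose, beside the outline. Origin: centre of its underside. Leave alone.
- marker: Marker pen with a red cap lying on the bench, 130 mm long (its y), 13 mm thick, loose, on the robot's side of the outline. Origin: middle of its underside. Leave alone.
Mind the look-alikes: they are no part of the job. What is shaped like the glove_carton but pink or red is not meant.

How it is judged:
By the outcome, as a careful person would: the job done as asked, in the order asked, and still so for the second after the job is handed in, with the robot touching nothing.
It also fails if it takes over 48 s, if anything falls off the work surface, if the arm or the gripper's body presses on something with over 40 N, if the wrist force passes 120 N, or if a joint passes its speed limit or range.

## Working session

There is one attempt and no reset: what is moved stays moved. The work goes in short steps, Python scripts to look and compute and a tool call to move; the robot and the scene stay as the last step left them, time stands still between calls to the robot, and variables do not carry over. Pictures are saved under pics/ and viewed, at most 10 in all, crops included, and the job is handed in when it is done.

Besides the shell and the picture viewer there is one more tool, called after "Call:" by a JSON object that holds its "api" and its "payload", one argument or row to a line. carry_out: Moves the arm, as the interface text tells. Its arguments: {"type":"object","properties":{"delta_pos":{"type":"array","items":{"type":"array","items":{"type":"number"}}},"rot":{"type":"array","items":{"type":"array","items":{"type":"number"}}},"claw":{"type":"number"},"grip_force":{"type":"number"}},"required":["delta_pos","rot"]}

```bash
mkdir -p pics; ls; python3 - <<'E'
from rig import r
import cv2,numpy as np
for c in("side","top"):
    cv2.imwrite(f"pics/{c}0.png",r.grab_frame(c))
    i=r.camera_info(c);print(c,i["fx"],i["cx"],i["cy"],i["distortion"],np.round(i["pose"],2).tolist())
    for t in("glove_carton","outline","sharps_bin","vial_carton","sanitiser","marker"):
        print(t,[(round(d["p"],2),np.round(d["box"]).tolist()) for d in r.recognise(t,c)][:3])
print(r.tips_ahead,r.sense())
E
```

```text
pics
side 511.44866696412316 323.74421691583814 209.57799820208095 [-0.14129969  0.          0.          0.          0.        ] [[-0.88, -0.28, 0.38, 26.39], [-0.48, 0.55, -0.69, 876.81], [-0.01, -0.79, -0.62, 939.94], [0.0, 0.0, 0.0, 1.0]]
glove_carton [(0.95, [338.0, 109.0, 368.0, 192.0]), (0.91, [422.0, 149.0, 461.0, 242.0]), (0.84, [358.0, 146.0, 408.0, 232.0])]
outline [(0.8, [260.0, 225.0, 385.0, 313.0])]
sharps_bin [(0.95, [177.0, 252.0, 243.0, 335.0])]
vial_carton [(0.72, [288.0, 185.0, 320.0, 221.0])]
sanitiser [(0.86, [231.0, 202.0, 260.0, 261.0])]
marker [(0.52, [342.0, 286.0, 377.0, 319.0])]
top 427.80210459444464 319.5839518936948 196.33286022801212 [0.02440519 0.         0.         0.         0.        ] [[0.02, -0.99, 0.13, 374.3], [-1.0, -0.02, -0.03, 26.65], [0.03, -0.13, -0.99, 1243.62], [0.0, 0.0, 0.0, 1.0]]
glove_carton [(0.9, [410.0, 148.0, 485.0, 198.0]), (0.7, [367.0, 200.0, 422.0, 254.0]), (0.59, [383.0, 272.0, 457.0, 329.0])]
outline [(0.96, [248.0, 167.0, 360.0, 253.0]), (0.57, [369.0, 200.0, 422.0, 255.0])]
sharps_bin [(0.98, [175.0, 127.0, 231.0, 183.0])]
[... 180 characters left out ...]
0])]
25.0 {'clock': 0.7, 'qpos': array([-1.20540030e+00,  3.52990094e-01,  1.63341118e+00,  2.21339993e-05,
        1.15525317e+00, -2.36953222e-03]), 'qvel': array([-0.00054454, -0.00079063, -0.00012037,  0.00033811,  0.00140761,
        0.00110697]), 'joint_efforts': array([-2.74139333e-03, -6.05016947e+01, -3.42396748e+01,  1.24264129e-04,
        9.14375214e-04, -1.02955238e-05]), 'eef_pos': array([ 224.7235457 , -583.17993209,  256.28236865]), 'tcp_rot': array([-3.14153092e+00, -2.03961232e-05,  3.67756618e-01]), 'contact_force': array([ 0.00149338, -0.85617915,  0.32395875]), 'wrist_torque': array([0.01022695, 0.00606188, 0.03773317]), 'grasp_force': 0.0, 'opening': 1.0030970711509481}
```

View pics/side0.png

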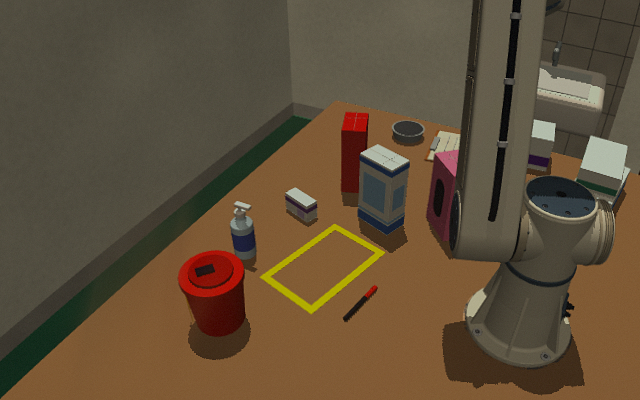

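View pics/top0.png

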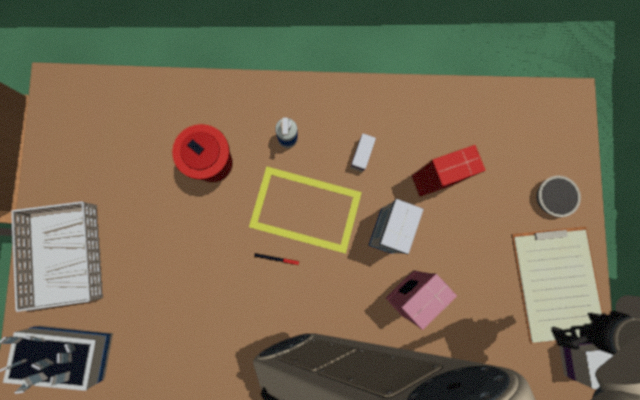

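The white and blue carton, with its opening side hidden from both cameras, is at side (383,190) and top (398,227). The look-alikes are the red one at side (355,152)/top (450,170) and the pink one at side (447,195)/top (420,300). I choose the white and blue one. Next I fit the poses.

```bash
cat > h.py <<'E'
from rig import r
import cv2,numpy as np
from scipy.optimize import minimize
def proj(c,P):
    i=r.camera_info(c);T=np.linalg.inv(i["pose"]);K=np.array([[i["fx"],0,i["cx"]],[0,i["fy"],i["cy"]],[0,0,1]])
    return cv2.projectPoints(np.float64(P),cv2.Rodrigues(T[:3,:3])[0],T[:3,3],K,np.array(i["distortion"]))[0][:,0]
def ground(c,uv,z=0):
    i=r.camera_info(c);K=np.array([[i["fx"],0,i["cx"]],[0,i["fy"],i["cy"]],[0,0,1]])
    n=cv2.undistortPoints(np.float64(uv).reshape(-1,1,2),K,np.array(i["distortion"]))[:,0]
    d=np.c_[n,np.ones(len(n))]@i["pose"][:3,:3].T;o=i["pose"][:3,3]
    return (o+d*((z-o[2])/d[:,2])[:,None])[:,:2]
def fill(c,P):
    m=np.zeros((1600,2560),np.uint8);h=cv2.convexHull(np.float32((proj(c,P)+.5)*4-.5));cv2.fillConvexPoly(m,np.int32(h),1);return cv2.resize(m.astype(np.float32),(640,400),interpolation=cv2.INTER_AREA)
def box(x,y,a,sx=70,sy=115,sz=220,tilt=0):
    # origin = middle of leading foot edge (+x), tilt about it
    B=np.array([[i,j,k] for i in(-sx,0) for j in(-sy/2,sy/2) for k in(0,sz)],float)
    c,s=np.cos(tilt),np.sin(tilt);B=np.c_[c*B[:,0]+s*B[:,2],B[:,1],-s*B[:,0]+c*B[:,2]]
    C,S=np.cos(a),np.sin(a);return np.c_[x+C*B[:,0]-S*B[:,1],y+S*B[:,0]+C*B[:,1],B[:,2]]
def carton_mask(c,near):
    ds=[d for d in r.cut_out("glove_carton",c)]
    return min(ds,key=lambda d:np.hypot((d["box"][0]+d["box"][2])/2-near[0],(d["box"][1]+d["box"][3])/2-near[1]))["mask"].astype(np.float32)
def fit(masks,x0,**k):
    f=lambda p:sum(1-np.minimum(m,q).sum()/np.maximum(m,q).sum() for c,m in masks.items() for q in[fill(c,box(p[0],p[1],p[2]/100,**k))])
    best=None
    s=minimize(f,x0,method="Nelder-Mead",options=dict(initial_simplex=np.array([x0,np.add(x0,[20,0,0]),np.add(x0,[0,20,0]),np.add(x0,[0,0,10])])))
    return s.x,s.fun
E
python3 - <<'E'
from h import *
ims={}
for c in("top","side"):
    im=r.grab_frame(c);ims[c]=im;h=cv2.cvtColor(im,cv2.COLOR_BGR2HSV)
    y=cv2.inRange(h,(22,150,90),(36,255,255))
    cs=max(cv2.findContours(y,cv2.RETR_EXTERNAL,cv2.CHAIN_APPROX_NONE)[0],key=cv2.contourArea)[:,0]
    g=ground(c,cs);q=cv2.minAreaRect(np.float32(g));print(c,"outline",q)
print("top carton centre guess",ground("top",[[398,227],[375,245],[385,208]],0))
M={"top":carton_mask("top",(395,227)),"side":carton_mask("side",(383,189))}
for c in M:print(c,M[c].sum())
g=ground("top",[[380,228]],0)[0]
for ms in(M,{"top":M["top"]},{"side":M["side"]}):print(fit(ms,[g[0],g[1],133]))
p,_=fit(M,[g[0],g[1],133])
o=[]
for c in M:
    im=ims[c].copy()
    for u in proj(c,box(p[0],p[1],p[2]/100)):cv2.circle(im,tuple(np.int32(u.round())),1,(0,0,255),-1)
    o.append(cv2.resize(im[100:300,270:470],(400,400),interpolation=2))
cv2.imwrite("pics/fit.png",np.hstack(o))
for t,c,n in(("vial_carton","top",0),):pass
print("pink",ground("top",[[385,297],[420,328],[455,295],[430,272]],220)," red",ground("top",[[415,192]],0),"marker",ground("top",[[299,262],[254,257]]))
E
```

```text
top outline ((503.9500427246094, 32.117401123046875), (282.61322021484375, 180.30381774902344), 76.3389663696289)
side outline ((501.82452392578125, 31.601821899414062), (292.6250915527344, 187.48133850097656), 75.85426330566406)
top carton centre guess [[ 455.31071283 -240.7071503 ]
 [ 401.96173788 -173.15679015]
 [ 510.39221115 -202.89859479]]
top 2023.0
side 3766.0
(array([ 455.21810531, -169.90711885,  123.56696842]), np.float64(0.05387014150619507))
(array([ 454.61411294, -169.99836704,  124.06608857]), np.float64(0.031322360038757324))
(array([ 454.46239412, -168.6900598 ,  124.2333441 ]), np.float64(0.020414531230926514))
pink [[ 276.19679917 -160.99038078]
 [ 206.95566642 -242.2827351 ]
 [ 283.22039954 -326.62951104]
 [ 335.63579182 -268.56224979]]  red [[ 559.6142436  -292.16398549]] marker [[350.01359792  45.96672649]
 [362.37326577 174.93912909]]
```

View pics/fit.png

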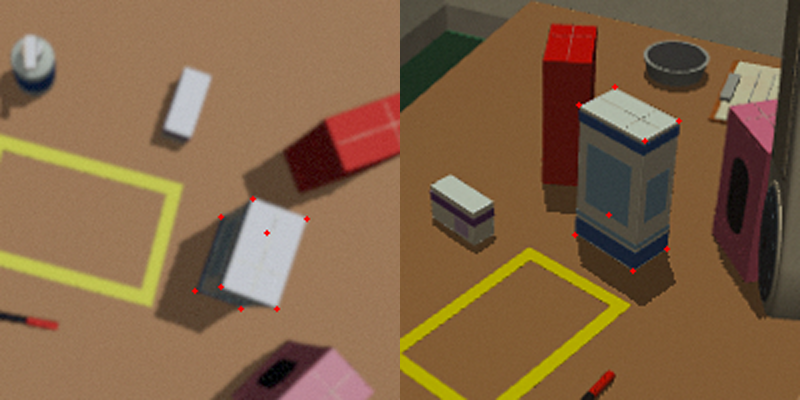

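Poses agree between the cameras: the leading edge is 207 mm short of the outline centre, about 1.5 mm off the middle line, and rotated 5°. I will push with two tilted fingertips spread across the face so that the gripper's body stays clear.

```bash
cat > m.py <<'E'
from h import *
from scipy.spatial.transform import Rotation as Ro
YAW=1.327;O=np.array([503,32.]);d=np.array([np.cos(YAW),np.sin(YAW)]);n=np.array([-d[1],d[0]])
def target(along,lat,z,th=40):
    """tip centre at outline coords; -> TCP pos, R"""
    t=np.radians(th);D=np.r_[d,0];Z=np.array([0,0,1.])
    x=np.cos(t)*D+np.sin(t)*Z;zz=np.sin(t)*D-np.cos(t)*Z;R=np.c_[x,np.cross(zz,x),zz]
    return np.r_[O+along*d+lat*n,z]-r.tips_ahead*zz,R
def move(p,R,p0=None,R0=None):
    s=r.sense()
    if R0 is None:R0=Ro.from_euler("xyz",s["tcp_rot"]).as_matrix()
    if p0 is None:p0=s["eef_pos"]
    v=Ro.from_matrix(R0.T@R).as_rotvec(degrees=True)
    print("dpos m",np.round(R0.T@(p-p0)/1000,4).tolist(),"rot deg",np.round(v,2).tolist(),"norms",np.linalg.norm(p-p0).round(),np.linalg.norm(v).round(1))
E
python3 - <<'E'
from m import *
print(r.tips_ahead)
q,R=target(-420,0,200);print(q);move(q,R)
E
```

```text
25.0
[ 397.737826   -391.17449057  219.15111108]
dpos m [0.2305, -0.117, 0.0372] rot deg [19.16, 36.84, -52.64] norms 261.0 67.0
```

Call:
{"api": "carry_out", "payload": {
  "delta_pos": [
    [0.115,-0.058,0.0],
    [0.23,-0.117,0.037],
    [0.23,-0.117,0.037],
    [0.23,-0.117,0.037],
    [0.23,-0.117,0.037],
    [0.23,-0.117,0.037],
    [0.23,-0.117,0.037],
    [0.23,-0.117,0.037]
  ],
  "rot": [
    [2.7,5.2,-7.5],
    [5.4,10.4,-15],
    [8.1,15.7,-22.5],
    [10.8,20.9,-30],
    [13.6,26.1,-37.5],
    [16.3,31.3,-45],
    [19.2,36.8,-52.6],
    [19.2,36.8,-52.6]
  ],
  "claw": 0.05
}}

```text
clock: 1.9
eef_pos: [397.2, -391.9, 217.9]
tcp_rot: [-3.138, -0.699, 1.323]
contact_force: [-0.4, -0.5, 0.4]
opening: 0.584
grasp_force: 0.0
```

```bash
python3 - <<'E'
from m import *
s=r.sense();print(s["clock"],s["eef_pos"],s["qpos"].round(2),s["contact_force"].round(1),r.tips_ahead,s["opening"])
q,R=target(-345,0,22);move(q,R);q,R=target(-400,0,22);move(q,R)
cv2.imwrite("pics/t1.png",np.hstack([r.grab_frame(c)[60:360,220:620] for c in("top","side")]))
E
```

```text
1.9 [ 397.20679485 -391.94527372  217.85934274] [-1.04  0.56  1.58  0.47  1.55 -0.94] [-0.4 -0.5  0.4] 25.0 0.5839584354747974
dpos m [-0.0556, 0.0007, 0.1841] rot deg [-0.07, -0.03, -0.18] norms 192.0 0.2
dpos m [-0.0977, 0.0008, 0.1487] rot deg [-0.07, -0.03, -0.18] norms 178.0 0.2
```

View pics/t1.png

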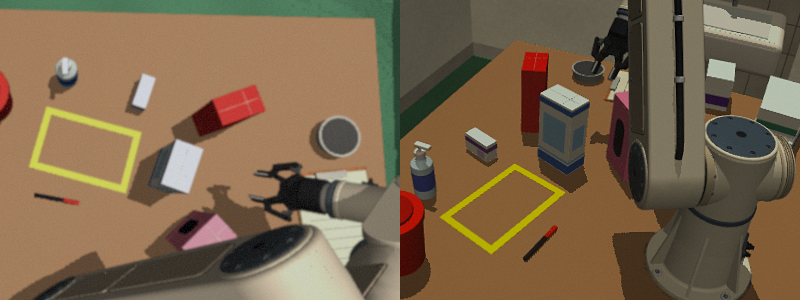

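The fingertips (at crop px (265,190)) point at the carton's rear face, with the pink box clear to the side. Next I descend behind the carton.

Call:
{"api": "carry_out", "payload": {
  "delta_pos": [
    [-0.025,0,0.037],
    [-0.05,0,0.075],
    [-0.075,0.0005,0.112],
    [-0.098,0.001,0.149],
    [-0.098,0.001,0.149],
    [-0.098,0.001,0.149]
  ],
  "rot": [
    [0,0,0],
    [0,0,0],
    [0,0,0],
    [0,0,-0.2],
    [0,0,-0.2],
    [0,0,-0.2]
  ]
}}

```text
clock: 2.75
eef_pos: [403.6, -372.1, 43.9]
tcp_rot: [3.139, -0.696, 1.33]
contact_force: [-0.3, 0.1, 0.2]
opening: 0.583
grasp_force: 0.0
```

```bash
python3 - <<'E'
from m import *
s=r.sense();print(s["clock"],s["eef_pos"],s["contact_force"].round(1),r.tips_ahead)
for a in(-310,-293,-210,-192):q,R=target(a,0,22);print(a);move(q,R)
cv2.imwrite("pics/t2.png",cv2.resize(r.grab_frame("top")[170:320,330:530],(800,600)))
E
```

```text
2.75 [ 403.5864526  -372.1285157    43.92820069] [-0.3  0.1  0.2] 25.0
-310
dpos m [0.0674, -0.0009, 0.0599] rot deg [0.03, 0.11, 0.14] norms 90.0 0.2
-293
dpos m [0.0804, -0.0009, 0.0708] rot deg [0.03, 0.11, 0.14] norms 107.0 0.2
-210
dpos m [0.1441, -0.0008, 0.1241] rot deg [0.03, 0.11, 0.14] norms 190.0 0.2
-192
dpos m [0.1579, -0.0008, 0.1356] rot deg [0.03, 0.11, 0.14] norms 208.0 0.2
```

View pics/t2.png

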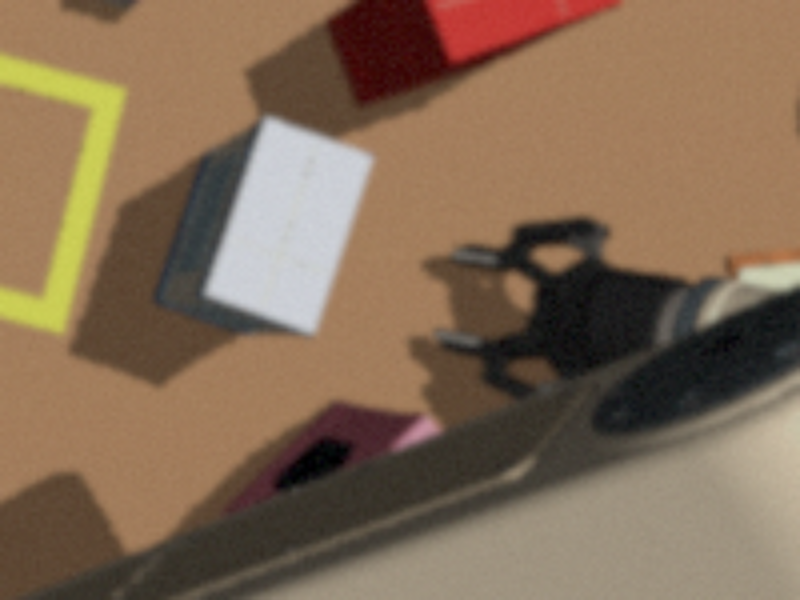

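The fingertips at (460,300) are centred behind the carton and clear of pink and red. Sliding next.

Call:
{"api": "carry_out", "payload": {
  "delta_pos": [
    [0.03,0,0.027],
    [0.06,-0.001,0.0535],
    [0.067,-0.001,0.06],
    [0.075,-0.001,0.066],
    [0.082,-0.001,0.072],
    [0.09,-0.001,0.079],
    [0.098,-0.001,0.0855],
    [0.098,-0.001,0.0855]
  ],
  "rot": [
    [0,0,0],
    [0,0.1,0.1],
    [0,0.1,0.1],
    [0,0.1,0.1],
    [0,0.1,0.1],
    [0,0.1,0.1],
    [0,0.1,0.1],
    [0,0.1,0.1]
  ]
}}

```text
clock: 3.8
eef_pos: [433.1, -244.1, 39.6]
tcp_rot: [-3.141, -0.7, 1.328]
contact_force: [0.5, -0.6, -0.5]
opening: 0.586
grasp_force: 0.0
```

```bash
cat > look.py <<'E'
from m import *
s=r.sense();print(s["clock"],s["eef_pos"],s["contact_force"].round(1))
sx=[s["eef_pos"][:2]]
M={}
im=r.grab_frame("side");r.grab_frame("top")
g=(s["eef_pos"][:2]+100*d)
for c in("top","side"):M[c]=carton_mask(c,proj(c,[np.r_[g-35*d,110]])[0])
for ms in(M,{"top":M["top"]},{"side":M["side"]}):
    p,f=fit(ms,[g[0],g[1],130]);e=p[:2]-O;print("lead along",(e@d).round(1),"lat",(e@n).round(1),"relyaw",round(p[2]/100-YAW,3),"f",round(f,3))
E
python3 look.py; python3 -c "
from m import *
for a in(-210,-188):q,R=target(a,0,22);print(a);move(q,R)"
```

```text
3.8 [ 433.08351867 -244.14691767   39.57080138] [ 0.5 -0.6 -0.5]
lead along -193.8 lat 4.6 relyaw 0.011 f 0.054
lead along -194.1 lat 3.8 relyaw 0.003 f 0.031
lead along -192.8 lat 6.4 relyaw 0.06 f 0.023
-210
dpos m [0.0467, 0.0011, 0.0372] rot deg [-0.05, -0.1, 0.04] norms 60.0 0.1
-188
dpos m [0.0635, 0.0011, 0.0513] rot deg [-0.05, -0.1, 0.04] norms 82.0 0.1
```

Call:
{"api": "carry_out", "payload": {
  "delta_pos": [
    [0.009,0,0.007],
    [0.018,0,0.0145],
    [0.027,0,0.022],
    [0.036,0.001,0.029],
    [0.045,0.001,0.0365],
    [0.054,0.001,0.044],
    [0.0635,0.001,0.0513],
    [0.0635,0.001,0.0513]
  ],
  "rot": [
    [0,0,0],
    [0,0,0],
    [0,0,0],
    [0,0,0],
    [0,0,0],
    [0,0,0],
    [0,0,0],
    [0,0,0]
  ]
}}

```text
clock: 5.0
eef_pos: [453.7, -164.8, 41.5]
tcp_rot: [-3.141, -0.701, 1.329]
contact_force: [-0.3, 0.1, -0.7]
opening: 0.585
grasp_force: 0.0
```

```bash
python3 look.py; python3 -c "
from m import *
for a,z in((-230,22),(-230,182),(-110,182),(-100,182)):q,R=target(a,3,z);print(a,z);move(q,R)
cv2.imwrite('pics/t3.png',np.hstack([r.grab_frame(c)[100:350,220:520] for c in('top','side')]))"
```

```text
5.0 [ 453.68681031 -164.79205478   41.45890257] [-0.3  0.1 -0.7]
lead along -111.8 lat 3.9 relyaw 0.002 f 0.058
lead along -111.2 lat 3.4 relyaw -0.006 f 0.031
lead along -111.2 lat 8.0 relyaw 0.072 f 0.029
-230 22
dpos m [-0.0321, -0.0032, -0.0268] rot deg [-0.02, -0.09, 0.04] norms 42.0 0.1
-230 182
dpos m [0.0709, -0.0032, -0.1492] rot deg [-0.02, -0.09, 0.04] norms 165.0 0.1
-110 182
dpos m [0.1627, -0.0031, -0.072] rot deg [-0.02, -0.09, 0.04] norms 178.0 0.1
-100 182
dpos m [0.1704, -0.0031, -0.0655] rot deg [-0.02, -0.09, 0.04] norms 183.0 0.1
```

View pics/t3.png

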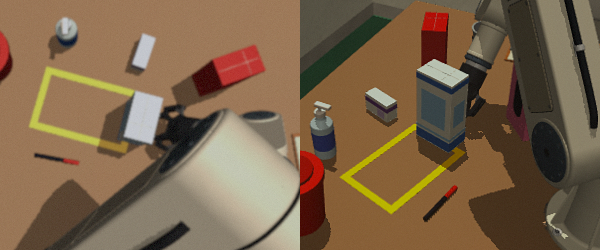

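The carton stands upright at side crop (440,105), squared up and with its foot edge just past the near tape at -111. Now I back off, rise to about 182 mm, and push high.

Call:
{"api": "carry_out", "payload": {
  "delta_pos": [
    [-0.016,-0.002,-0.0135],
    [-0.032,-0.003,-0.027],
    [0.002,-0.003,-0.068],
    [0.036,-0.003,-0.109],
    [0.071,-0.003,-0.149],
    [0.071,-0.003,-0.149],
    [0.071,-0.003,-0.149]
  ],
  "rot": [
    [0,0,0],
    [0,0,0],
    [0,0,0],
    [0,0,0],
    [0,0,0],
    [0,0,0],
    [0,0,0]
  ]
}}

```text
clock: 6.18
eef_pos: [440.4, -206.6, 200.7]
tcp_rot: [3.141, -0.699, 1.327]
contact_force: [0.1, 0.6, -0.8]
opening: 0.592
grasp_force: 0.0
```

```bash
python3 -c "
from m import *
s=r.sense();print(s['clock'],s['eef_pos'],s['contact_force'].round(1))
for a,z in((-195,182),(-130,185),(-105,185),(-230,200)):q,R=target(a,3,z);print(a,z);move(q,R)"
```

```text
6.175 [ 440.39860083 -206.64699093  200.72923649] [ 0.1  0.6 -0.8]
-195 182
dpos m [0.0275, 0.0001, 0.0226] rot deg [0.01, -0.05, 0.01] norms 36.0 0.0
-130 185
dpos m [0.0792, 0.0002, 0.0621] rot deg [0.01, -0.05, 0.01] norms 101.0 0.0
-105 185
dpos m [0.0984, 0.0002, 0.0782] rot deg [0.01, -0.05, 0.01] norms 126.0 0.0
-230 200
dpos m [0.0123, 0.0001, -0.0137] rot deg [0.01, -0.05, 0.01] norms 18.0 0.0
```

Call:
{"api": "carry_out", "payload": {
  "delta_pos": [
    [0.0275,0,0.0225],
    [0.037,0,0.03],
    [0.046,0,0.037],
    [0.056,0,0.0445],
    [0.065,0,0.052],
    [0.075,0,0.0595],
    [0.085,0,0.067],
    [0.096,0,0.076]
  ],
  "rot": [
    [0,0,0],
    [0,0,0],
    [0,0,0],
    [0,0,0],
    [0,0,0],
    [0,0,0],
    [0,0,0],
    [0,0,0]
  ]
}}

```text
clock: 7.18
eef_pos: [470.5, -86.1, 204.8]
tcp_rot: [3.141, -0.7, 1.328]
contact_force: [-0.9, 1.0, -0.2]
opening: 0.585
grasp_force: 0.0
```

Call:
{"api": "carry_out", "payload": {
  "delta_pos": [
    [0.007,0,0.006],
    [0.007,0,0.006],
    [0.007,0,0.006],
    [0.007,0,0.006],
    [0.007,0,0.006]
  ],
  "rot": [
    [0,0,0],
    [0,0,0],
    [0,0,0],
    [0,0,0],
    [0,0,0]
  ]
}}

```text
clock: 7.8
eef_pos: [472.5, -78.2, 204.5]
tcp_rot: [3.142, -0.7, 1.328]
contact_force: [0.5, -0.6, 0.5]
opening: 0.586
grasp_force: 0.0
```

```bash
python3 -c "
from m import *
s=r.sense();print(s['clock'],s['eef_pos'],s['contact_force'].round(1))
for a,z in((-250,230),):q,R=target(a,3,z);print(a,z);move(q,R)
cv2.imwrite('pics/t4.png',np.hstack([r.grab_frame(c)[100:350,200:520] for c in('top','side')]))"
```

```text
7.8 [472.50198857 -78.22841039 204.53198879] [ 0.5 -0.6  0.5]
-250 230
dpos m [-0.0874, -0.0001, -0.1318] rot deg [-0.02, -0.09, 0.02] norms 158.0 0.1
```

View pics/t4.png

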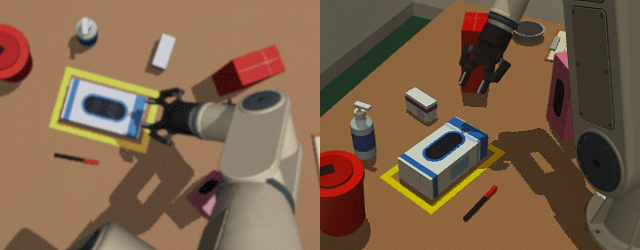

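It landed lying with the dark opening up (top crop (105,107)), inside the tape. I retreat and verify.

Call:
{"api": "carry_out", "payload": {
  "delta_pos": [
    [-0.022,0,-0.033],
    [-0.044,0,-0.066],
    [-0.066,0,-0.099],
    [-0.087,0,-0.132],
    [-0.087,0,-0.132]
  ],
  "rot": [
    [0,0,0],
    [0,0,0],
    [0,0,0],
    [0,0,0],
    [0,0,0]
  ]
}}

```text
clock: 8.52
eef_pos: [436.2, -227.5, 250.1]
tcp_rot: [3.139, -0.698, 1.327]
contact_force: [-1.2, 0.3, 0.6]
opening: 0.579
grasp_force: 0.0
```

```bash
python3 - <<'E'
from m import *
for c in("top","side"):r.grab_frame(c)
M={c:carton_mask(c,proj(c,[np.r_[O,35]])[0]) for c in("top","side")}
x0=np.r_[O-110*d,YAW*100+3]
for ms in(M,{"top":M["top"]},{"side":M["side"]}):
    p,f=fit(ms,x0,tilt=np.pi/2);B=box(p[0],p[1],p[2]/100,tilt=np.pi/2)[:,:2]-O
    print(round(f,3),"along",(B@d).min().round(1),(B@d).max().round(1),"lat",(B@n).min().round(1),(B@n).max().round(1))
for t in("sharps_bin","vial_carton","sanitiser","marker"):
    print(t,[np.round(x["box"]).tolist() for x in r.recognise(t,"top")][:1])
E
```

```text
0.05 along -109.3 111.1 lat -53.6 62.2
0.022 along -109.5 110.7 lat -54.1 61.5
0.025 along -108.1 112.2 lat -52.7 62.9
sharps_bin [[261.0, 179.0, 347.0, 240.0]]
vial_carton [[354.0, 133.0, 378.0, 170.0]]
sanitiser [[272.0, 119.0, 297.0, 148.0]]
marker [[257.0, 252.0, 300.0, 264.0]]
```

```bash
python3 -c "
from rig import r
print(r.sign_off())"
```

```text
the job is handed in; nothing more can be done
None
```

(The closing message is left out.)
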